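Set up the small torsion tester for its next run

ROBOT

A 6-joint arm with a two-finger parallel gripper is mounted at the origin on the work surface. World frame = base frame: x ahead of the robot, y to its left, z up, the work surface at z = 0. Lengths are in m, angles in rad, forces in N, time in s.
With the tool pointing down it reaches from about 0.35 to 0.85 m from the base axis. Payload 8.1 kg.
Tool frame: the origin (TCP) lies on the centre line of the jaws, within the pads' length; the fingertips stand 22 mm ahead of it and the grasp point (between the pads) lies 3 mm ahead of it; z points along the fingers, y is the line along which they close (so a half turn about z gives the same grasp; the last joint's range is limited). The gripper opens to 85 mm and grips with 20 to 120 N. Pads are 22 mm wide; open, the fingers measure 114 mm over their backs; the gripper's body (76 mm by 85 mm) begins 54 mm behind the grasp point. The pads swing forward as they close: fully open they stand 13 mm farther back than shut.
Start: joints at [-1.237, 0.13, 1.488, -0, 1.523, -0.085], TCP at [0.244, -0.548, 0.253] pointing down, gripper open.
Joint ranges: [-2.96, 2.96], [-0.89, 2.26], [0.02, 2.5], [-1.34, 4.48], [0, 2.73], [-2.66, 2.66]. Speed limits (rad/s): [2.39, 2.39, 2.79, 3.14, 3.14, 3.14].

INTERFACE

Orientations are given as a unit quaternion [x, y, z, w].
In Python, from bench import arm, vision, order, spotter gives the robot as it stands. The module is installed in compiled form; this text tells all that it offers.
- The arm moves only by the tool drive_tool, never from a script. Its argument "motion" is one flat list of numbers, 4 for each row, row after row: the shift along the tool's x, y, z scaled (see below), then the turn about the tool's z scaled (see below). A call has 1 to 5 rows; each row shifts and turns the commanded pose from where the row before left it, along the tool's axes as they then stand; what a row does not reach is not made up. The controller multiplies each number of a shift by 20 cm and each number of a turn by pi rad. A row lasts 1/8 s, in which the tool goes at most 62.5 mm and 10.7 degrees, less where a joint would pass 70% of its speed; a pose out of reach is approached as far as the arm can. A call with a number of a shift or a turn outside -1 to 1 is refused whole. A call with a gripper value outside its range is refused whole. "claw" is the opening, from -1 (shut) to 1 (fully open), set as the call begins (left out, the last holds). The fingers move at their own pace and stop on an object; the grip force is fixed at half the most. Time passes only in rows, so rows that do not move let the fingers close. It gives the time, the measured TCP pose, the force, the opening and the grip force at its end, in the units of the state.
- arm.read_state(): the state, without advancing time (a new reading comes with each control period).
- vision.snapshot(name): name is "scene" or "top"; returns (picture, depth): 384x512x3 uint8, red, green, blue; 384x512 float32, m along the optical axis (not along the pixel's ray), 0 where there is no reading.
- vision.calibration(name): a dict with "fovy" (degrees; the focal length in pixels is half the picture's height over the tangent of half this angle, whatever the lens; pixels are square), "cx", "cy" (the principal point, pixels), "xyz" and "rotation" of the camera in the world. Camera axes: x right, y up, looking along -z (the intrinsics and any distortion apply to the point x, -y, -z); pixel columns grow to the right and rows downward; lengths in m; the calibration is good to about 2 mm. A picture is of the moment at which its call begins. calibration takes no time and is no camera call.
- order.sign_off(): hands the job in; it is judged then, once.
Trained networks look in the newest picture that a camera, given by its name, has taken for a name from the list of things; names that differ only in an ending like _2 or _b are one class to them, and where a whole thing is asked for, a point or a joint stands for the part that bears it (a point fixed in the world has none). Each returns a list of dicts, best first, with "p" (0 to 1); they miss things now and then, are a little off and sometimes report something else, mostly with a low value. They report only what shows in the picture. A call takes as long as a camera call. They do not tell look-alikes from the thing itself.
- spotter.spot_in(camera, name): "bbox" ([left, top, right, bottom] in pixels, round what is visible of it).
- spotter.pinpoint(camera, name): "pixel" ([column, row] in pixels: a listed point, or the origin of a listed thing).
The state is a dict: "clock": time; "q": joint angles; "joint_vel": joint speeds; "tau": joint torques, N m; "position": TCP position; "ee_rot": TCP orientation; "wrist_force": force on the tool from outside, world axes, zero at the start; "torque": the same for the moment, N m; "width": finger opening in m; "gripper_force": force on a finger pad.
Only numpy, scipy, OpenCV 4.12 (cv2) and the standard library are available. Lean on these libraries where they do the work, as an engineer would, in place of code of your own. Each camera call takes 0.05 s, during which the arm holds its last target. There are 200 camera calls.

TASK

Get the small torsion tester ready and set it going: first clear every broken specimen half out of its chip tray into the steel scrap dish, then load the fresh specimen by sliding it endwise through the square hole of the tailstock, across the bay and fully home in the drive socket, and let go of it. Then lower the clear guard shut over the bay without letting it slam and, with the specimen home and the guard shut, press the white start button all the way down and let it come back; leave the other things on the bench where they are.

Things in the scene. Friction and masses are not known exactly. Their poses are not given: they have to be found in the camera images.
- machine: the small torsion tester, black bed 205 x 440 mm; fixed, turned up to 0.1 rad. Origin: on the bench below the middle of the bay and of the test axis, which is 95 mm up. x points to the back (guard hinge), y along the axis from tailstock to drive socket, z up. Bed: x -90 to 115, y -130 to 310 mm. Rear wall of the bay: x 105 to 111 mm, 134 mm high
- tray (a point): middle of the chip tray's floor, 50 mm above the bench, the bay between tailstock and drive chuck; 104 mm along x (from -74 to 30 mm of the machine), 150 mm along y; at the front a lip and at the back a ledge, both 4 mm high. Axes as machine
- bush_mouth (a point): centre of the outer mouth (facing the machine's -y) of the tailstock's level square through hole: 18 x 18 mm, 25 mm long, mouth bevelled out to 26 mm over the first 8 mm. The tailstock is a steel block 56 mm wide (x), 25 mm thick (y), its top 28 mm above the axis. Axes as machine
- socket_mouth (a point): centre of the mouth (facing -y) of the drive socket in the chuck: blind square hole 18 x 18 mm, 25 mm deep, bevelled out to 26 mm over the first 8 mm, in line and square with the tailstock's hole, 175 mm from bush_mouth. The chuck's top is 34 mm above the axis. Axes as machine
- seat (a point): where the middle of the specimen lies when fully home (leading end on the socket's bottom, other end sticking 30 mm out of the tailstock's outer face): on the test axis, 85 mm from bush_mouth in +y. In the loose holes it rests about 2 mm lower. Axes as machine
- gearbox (a point): middle of the top of the orange gearbox, 165 mm above the bench; it is 135 x 160 mm (x, y). A display stands on it up to 235 mm, and at its robot side is the white console, 85 x 160 mm, top 85 mm, with the start button and, 75 mm further along +y, a larger red mushroom stop button (120 mm up), not used. Axes as machine
- specimen: the fresh titanium specimen, 230 mm long, about 115 g: a square head 14 x 14 x 50 mm at each end, a round shank of 9 mm diameter between; ends alike, either may go first, any flat up. Origin at its middle, x along it. It starts lying on the bench at the tailstock's end, roughly along y. Nothing clamps it once home
- half0: a broken half of an earlier specimen, 35 g: square head 14 x 14 x 40 mm with a 15 mm stub of the 9 mm round shank on one end. Origin at the middle of the head, x along it towards the stub. Starts lying in the chip tray. Two to four of the four halves are present.
- half1: a broken half of an earlier specimen, 35 g: square head 14 x 14 x 40 mm with a 15 mm stub of the 9 mm round shank on one end. Origin at the middle of the head, x along it towards the stub. Starts lying in the chip tray. Two to four of the four halves are present.
- half2: a broken half of an earlier specimen, 35 g: square head 14 x 14 x 40 mm with a 15 mm stub of the 9 mm round shank on one end. Origin at the middle of the head, x along it towards the stub. Starts lying in the chip tray. Two to four of the four halves are present.
- half3: a broken half of an earlier specimen, 35 g: square head 14 x 14 x 40 mm with a 15 mm stub of the 9 mm round shank on one end. Origin at the middle of the head, x along it towards the stub. Starts lying in the chip tray. Two to four of the four halves are present.
- dish: open steel scrap dish 110 x 140 mm (its x, y), 40 mm high, walls and floor 3 mm; fixed to the bench. Origin: centre of its underside, on the bench
- guard (a joint): opening angle of the clear guard, rad: 0 shut (level), about 1.65 at the start (upright, leaning a little back), limit 1.85. A clear panel 165 x 144 mm, free edge with a 20 mm lip turned down, about 0.35 kg; hinge friction (0.15 N m) holds it upright, but let go below about 1.1 rad it falls shut
- guard_hinge (a point): middle of the guard's hinge line, which runs along the machine's y, 137 mm above the bench
- guard_grip (a point): middle of the guard's handle: a round bar 10 mm in diameter, 100 mm long along the machine's y, 30 mm off the free edge of the panel and in its plane, 195 mm from the hinge line; when shut it is at the robot's side of the bay, 137 mm above the bench
- start (a joint): travel of the start button, m: 0 up, 0.006 fully down (about 5 N), springs back
- start_top (a point): centre of the top face of the white start button (28 mm in diameter), about 107 mm above the bench; it is pressed straight down
- calliper: calliper lying on the bench, 210 mm long, not part of the job. Origin under its beam
- hexkey: hex key lying on the bench, 110 x 35 mm, not part of the job
- alcohol: white bottle, 60 mm in diameter, 140 mm high, not part of the job. Origin under its base
- deadweight: brass weight, 40 mm in diameter, 52 mm high, not part of the job. Origin under its base
- marker: marker pen, 130 mm long, not part of the job
- brush: bench brush, 200 mm long, not part of the job
- beaker: glass beaker, 70 mm in diameter, 90 mm high, not part of the job. Origin under its base
There are look-alikes about, which are no part of the job. What is meant by the dish is not purple, and is the larger of those in its own colour.

How it is judged:
By the outcome, as a careful person would: the job done as asked, in the order asked, and still so for the second after the job is handed in, with the robot touching nothing.
Of half0, half1, half2, half3 only 2 to 4 are there at a start; the rules pass over those that are not, and their reading is None.
At some moment in a run one of half0, half1, half2, half3, specimen may be knocked a few centimetres aside while the robot is not near it.
It also fails if it takes over 210 s, if anything falls off the work surface, if the arm or the gripper's body presses on something with over 40 N, if the wrist force passes 120 N, or if a joint passes its speed limit or range.

## Working session

There is one attempt and no reset: what is moved stays moved. The work goes in short steps, Python scripts to look and compute and a tool call to move; the robot and the scene stay as the last step left them, time stands still between calls to the robot, and variables do not carry over. Pictures are saved under pics/ and viewed, at most 14 in all, crops included, and the job is handed in when it is done.

Besides the shell and the picture viewer there is one more tool, called in YAML: its name, and indented under it one key for each argument. drive_tool: Moves the arm, as the interface text tells. Shifts and turns lie within -1 to 1; 1 stands for 20 cm of shift or pi rad of turn. Its arguments: {"type":"object","properties":{"motion":{"type":"array","items":{"type":"number","minimum":-1,"maximum":1}},"claw":{"type":"number"}},"required":["motion"]}

```bash
mkdir -p pics
cat > h.py <<'E'
import numpy as np, cv2
from bench import arm, vision, order, spotter
from scipy.spatial.transform import Rotation as R
def cal(n):
    c=vision.calibration(n); f=192/np.tan(np.radians(c['fovy'])/2)
    r=np.array(c['rotation'],float)
    r=r if r.shape==(3,3) else R.from_quat(r).as_matrix()
    return c,f,r,np.array(c['xyz'])
def ray(n,px):
    c,f,r,o=cal(n); d=r@np.array([(px[0]-c['cx'])/f,-(px[1]-c['cy'])/f,-1]); return o,d
def atz(n,px,z):
    o,d=ray(n,px); return o+d*(z-o[2])/d[2]
def atd(n,px,dep):
    o,d=ray(n,px); u,v=int(round(px[0])),int(round(px[1]))
    w=dep[max(v-1,0):v+2,max(u-1,0):u+2]; w=w[w>0]
    return o+d*np.median(w) if len(w) else None
def cloud(n,dep):
    c,f,r,o=cal(n); v,u=np.mgrid[:384,:512]
    d=np.stack([(u-c['cx'])/f,-(v-c['cy'])/f,-np.ones(u.shape)],-1)@r.T
    return o+d*dep[...,None]
def snap(n,name=None,crop=None,s=1):
    p,d=vision.snapshot(n)
    if name:
        q=p[:,:,::-1]
        if crop: q=q[crop[1]:crop[3],crop[0]:crop[2]]
        cv2.imwrite('pics/'+name+'.png',cv2.resize(q,None,fx=s,fy=s,interpolation=2))
    return p,d
E
python3 - <<'E'
from h import *
np.set_printoptions(precision=3,suppress=True)
for n in('scene','top'):
    c=vision.calibration(n); print(n,c)
    p,d=snap(n,n+'0',s=1.5)
    np.save(n+'0.npy',d)
    for t in 'machine tray bush_mouth socket_mouth seat gearbox specimen half0 dish guard_hinge guard_grip start_top alcohol'.split():
        for e in spotter.pinpoint(n,t)[:5]:
            x=atd(n,e['pixel'],d); print(t,round(e['p'],2),np.round(e['pixel'],1),x)
print(arm.read_state())
E
```

```text
scene {'fovy': 48.580553205777335, 'cx': 252.99321628253108, 'cy': 192.16137308691347, 'xyz': array([1.292, 1.169, 1.176]), 'rotation': array([0.118, 0.425, 0.863, 0.244])}
machine 0.6 [262.8 216.2] [0.583 0.081 0.053]
tray 0.84 [272.6 206.5] [0.635 0.224 0.227]
tray 0.18 [211.  183.7] [ 0.633 -0.285  0.006]
bush_mouth 0.56 [251.4 190.3] [0.658 0.118 0.24 ]
socket_mouth 0.72 [279.6 211.6] [0.632 0.262 0.23 ]
socket_mouth 0.42 [211.4 183.5] [ 0.631 -0.285  0.007]
seat 0.69 [238.6 161.9] [0.675 0.059 0.335]
seat 0.59 [262.5 200.6] [ 0.53  -0.005  0.053]
gearbox 0.72 [291.7 220.6] [0.624 0.321 0.23 ]
half0 0.48 [259.9 203.7] [0.556 0.017 0.063]
half0 0.46 [270.9 209.7] [0.635 0.213 0.205]
dish 0.75 [181.5 192.8] [ 0.776 -0.298  0.002]
dish 0.69 [211.4 182. ] [ 0.624 -0.298  0.004]
dish 0.6 [280.9 178.9] [ 0.336 -0.147  0.005]
guard_hinge 0.97 [240.9 201.1] [0.661 0.043 0.139]
guard_grip 0.89 [238.5 159.6] [0.669 0.048 0.337]
start_top 0.55 [237.9 161.7] [0.676 0.056 0.335]
alcohol 0.65 [217.3 144.6] [ 0.458 -0.555  0.021]
top {'fovy': 57.991847882314374, 'cx': 256.7187661562203, 'cy': 1
[... 975 characters left out ...]
d_grip 0.63 [224.1 148.7] [0.667 0.051 0.336]
guard_grip 0.19 [342.1 252.3] [ 0.374 -0.319  0.003]
start_top 0.41 [181.4 232.7] [0.448 0.21  0.108]
start_top 0.2 [327.7 182.3] [ 0.616 -0.276  0.003]
alcohol 0.7 [415.  232.3] [ 0.442 -0.541  0.072]
{'clock': 1.4, 'q': array([-1.237,  0.13 ,  1.488, -0.   ,  1.523, -0.085]), 'joint_vel': array([-0.002, -0.001,  0.   ,  0.001, -0.   ,  0.001]), 'tau': array([  0.   , -56.931, -50.085,  -0.   ,   0.001,   0.   ]), 'position': array([ 0.244, -0.548,  0.253]), 'ee_rot': array([ 0.978,  0.208, -0.   , -0.   ]), 'wrist_force': array([0.36 , 0.183, 0.541]), 'torque': array([ 0.023, -0.009, -0.004]), 'gripper_force': 0.0, 'width': 0.08510639092799695}
```

View pics/top0.png

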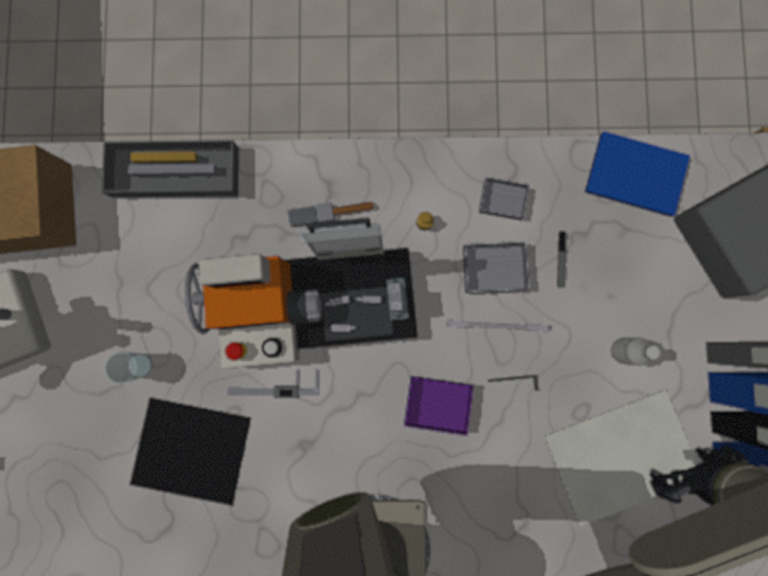

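View pics/scene0.png

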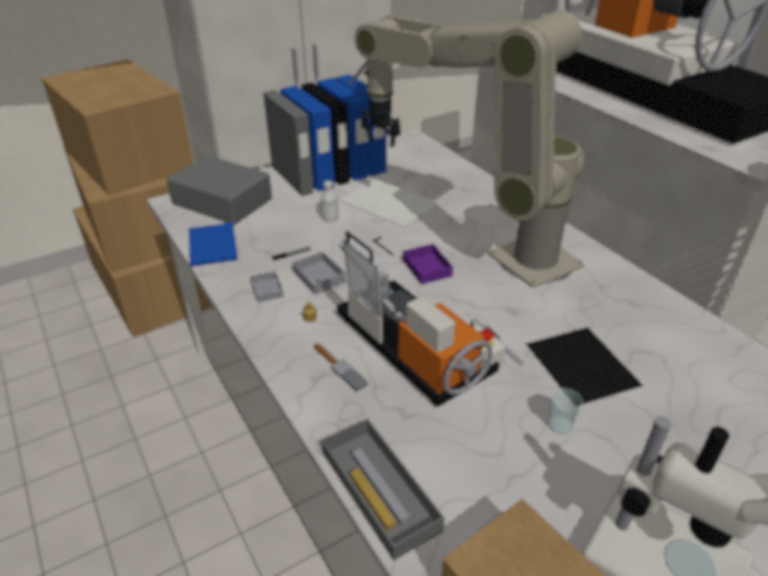

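Run:
```python
from h import *
np.set_printoptions(precision=4,suppress=True)
p,d=snap('top','m1',(115,120,365,260),3.2)
P=cloud('top',d); np.save('P.npy',P)
def reg(name,u0,v0,u1,v1,z0,z1):
    q=P[v0:v1,u0:u1].reshape(-1,3); q=q[(q[:,2]>z0)&(q[:,2]<z1)&(d[v0:v1,u0:u1].ravel()>0)]
    if len(q)<5: print(name,len(q));return
    r=cv2.minAreaRect((q[:,:2]*1000).astype(np.float32)); print(name,len(q),'mean',q.mean(0),'rect',r)
reg('tail',250,180,280,220,.115,.135)
reg('chuck',190,180,222,222,.115,.14)
reg('gear',130,165,195,225,.155,.175)
reg('console',140,215,200,250,.075,.095)
reg('start',170,222,192,242,.098,.12)
reg('bed',130,150,290,250,.03,.3)
reg('traybits',212,185,262,232,.056,.085)
reg('spec',290,205,375,230,.006,.03)
reg('dish',300,155,360,200,.025,.06)
reg('floor',212,190,258,230,.03,.056)
b=P[100:300,280:400].reshape(-1,3);b=b[abs(b[:,2])<.02];print('bench z',np.median(b[:,2]),b[:,2].std())
# height map tray
cv2.imwrite('pics/dm1.png',cv2.applyColorMap(cv2.resize(np.clip((P[180:230,190:290,2]-.04)/.1*255,0,255).astype(np.uint8),None,fx=7,fy=7,interpolation=0),2))
```

```text
tail 147 mean [ 0.5552 -0.0487  0.1241] rect ((555.7984008789062, -48.80470275878906), (55.77851867675781, 26.03586196899414), 6.540388584136963)
chuck 417 mean [0.5379 0.1473 0.1266] rect ((544.328125, 146.44039916992188), (75.36189270019531, 67.09514617919922), 3.8240602016448975)
gear 1577 mean [0.5451 0.2522 0.1662] rect ((564.7362060546875, 270.9346618652344), (134.41917419433594, 181.3100128173828), 5.134913921356201)
console 1018 mean [0.458  0.2477 0.0864] rect ((456.02874755859375, 251.19216918945312), (84.97083282470703, 161.01499938964844), 5.360874176025391)
start 106 mean [0.4523 0.2146 0.1042] rect ((453.6683654785156, 215.55783081054688), (41.971946716308594, 38.137176513671875), 89.43240356445312)
bed 9643 mean [0.5503 0.136  0.1072] rect ((555.3466796875, 101.95558166503906), (249.13555908203125, 531.1898193359375), 11.886354446411133)
traybits 425 mean [0.5519 0.0444 0.0618] rect ((535.8369140625, 37.890647888183594), (160.6800079345703, 136.6787567138672), 89.45181274414062)
spec 258 mean [ 0.4946 -0.2819  0.0127] rect ((495.18475341796875, -283.55694580078125), (282.8769836425781, 82.70991516113281), 89.43553161621094)
dish 222 mean [ 0.6317 -0.2866  0.0375] rect ((627.6727905273438, -279.5657958984375), (110.13825988769531, 140.64474487304688), 2.286804437637329)
floor 1479 mean [0.5203 0.0444 0.0513] rect ((523.068115234375, 47.17510223388672), (152.25247192382812, 131.16461181640625), 89.45587158203125)
bench z 0.001770769220497126 0.0034290299837184905
```

View pics/m1.png

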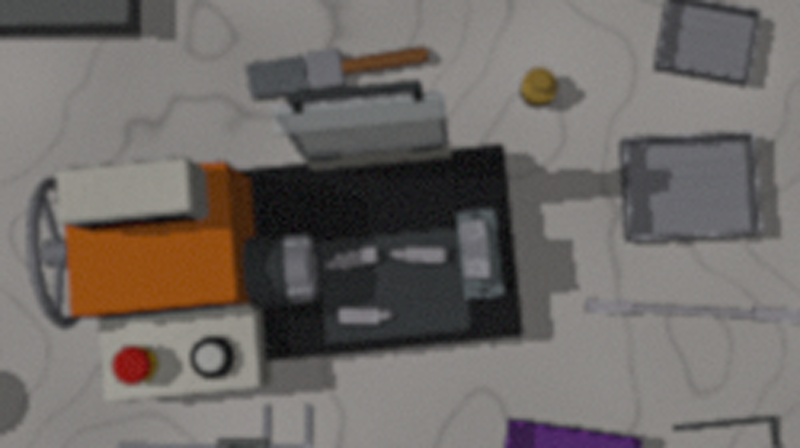

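View pics/dm1.png

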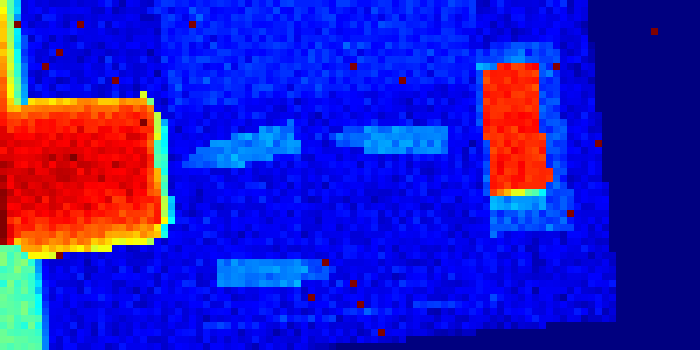

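```bash
cat >> h.py <<'E'
def halves(p,d,M,yaw):
    P=cloud('top',d); c,s=np.cos(yaw),np.sin(yaw)
    q=(P[...,:2]-M)@np.array([[c,-s],[s,c]])  # world->machine
    m=((P[...,2]>.0565)&(P[...,2]<.085)&(q[...,0]>-70)&(d>0)).astype(np.uint8)
    m&=((q[...,0]>-.07)&(q[...,0]<.027)&(abs(q[...,1])<.073)).astype(np.uint8)
    m=cv2.morphologyEx(m,cv2.MORPH_OPEN,np.ones((2,2),np.uint8))
    n,l,st,_=cv2.connectedComponentsWithStats(m)
    out=[]
    for i in range(1,n):
        if st[i,4]<15: continue
        w=P[l==i]; r=cv2.minAreaRect((w[:,:2]*1000).astype(np.float32))
        mu=w[:,:2].mean(0); U=np.linalg.svd(w[:,:2]-mu)[2][0]
        print('n',st[i,4],'ctr',np.round(r[0],1),'size',np.round(r[1],1),'rectang',round(r[2],1),'pca ang',round(np.degrees(np.arctan2(U[1],U[0])),1),'mach',np.round(q[l==i].mean(0)*1000,1),'ztop',round(np.percentile(w[:,2],80),4))
def rows(x,y,z,yaw,zup=None):
    """rows to go from the measured pose to TCP x,y,z, tool x-axis angle yaw (deg, mod 180)"""
    s=arm.read_state(); Rm=R.from_quat(s['ee_rot']).as_matrix(); a=np.degrees(np.arctan2(Rm[1,0],Rm[0,0]))
    t=(yaw-a+90)%180-90
    a2=np.radians(a+t); X=np.array([np.cos(a2),np.sin(a2),0]);Y=np.array([np.sin(a2),-np.cos(a2),0])
    D=np.array([x,y,z])-s['position']
    print('pos',np.round(s['position'],4),'yaw',round(a,1),'turn',round(-t/180,4),'shift',np.round([D@X/.2,D@Y/.2,-D[2]/.2],3),'q6',round(s['q'][5],2),'F',np.round(s['wrist_force'],1),'w',round(s['width'],4),'t',s['clock'])
E
python3 - <<'E'
from h import *
P=np.load('P.npy')
# bed edges
def line(pts):
    pts=np.array(pts); vx,vy,x,y=cv2.fitLine(pts.astype(np.float32),cv2.DIST_HUBER,0,1e-4,1e-4).ravel(); return np.degrees(np.arctan2(vy,vx)),(x,y)
f=[];r=[]
for u in range(205,268):
    col=P[210:245,u]; k=np.where((col[:,2]>.02)&(col[:,2]<.06))[0]
    if len(k): f.append(col[k.max(),:2])
for v in range(172,222):
    row=P[v,255:300]; k=np.where((row[:,2]>.02)&(row[:,2]<.06))[0]
    if len(k): r.append(row[k.max(),:2])
print('front',line(f)); print('right',line(r))
M=np.array([.5477,.0383]);yaw=np.radians(5.3)
p,d=vision.snapshot('top'); halves(p,d,M,yaw)
for n in ('half0','half1'):
  for e in spotter.spot_in('top',n): print(e)
# specimen and dish
for nm,(u0,v0,u1,v1),z0,z1 in (('spec',(290,208,375,228),.006,.03),('dish',(305,155,358,200),.025,.06)):
    Q=P[v0:v1,u0:u1]; m=((Q[...,2]>z0)&(Q[...,2]<z1)).astype(np.uint8)
    n,l,st,_=cv2.connectedComponentsWithStats(m); i=1+st[1:,4].argmax(); w=Q[l==i]
    print(nm,cv2.minAreaRect((w[:,:2]*1000).astype(np.float32)),w.mean(0),line(w[:,:2]))
E
```

```text
front (np.float32(-85.17162), (np.float32(0.45823178), np.float32(0.048440423)))
right (np.float32(5.026465), (np.float32(0.57575107), np.float32(-0.08712602)))
n 62 ctr [547.9  76.7] size [12.3 51. ] rectang 13.6 pca ang -77.9 mach [ 3.8 36. ] ztop 0.0659
n 55 ctr [528.2 -19. ] size [103.9  38.9] rectang 42.2 pca ang -113.8 mach [ -0.5 -35.7] ztop 0.0666
n 59 ctr [489.2  63. ] size [50.3  9.9] rectang 89.4 pca ang -88.7 mach [-55.7  31. ] ztop 0.0664
{'bbox': [236.7, 198.8, 254.0, 203.9], 'p': 0.59}
{'bbox': [222.2, 217.1, 236.4, 223.3], 'p': 0.48}
{'bbox': [236.7, 198.8, 254.0, 203.9], 'p': 0.59}
{'bbox': [222.2, 217.1, 236.4, 223.3], 'p': 0.48}
spec ((495.7209777832031, -282.2804260253906), (226.80860900878906, 18.721906661987305), 85.1386947631836) [ 0.49506528 -0.28330067  0.01362127] (np.float32(86.23385), (np.float32(0.49506527), np.float32(-0.28330067)))
dish ((627.6727905273438, -279.5657958984375), (110.13825988769531, 140.64474487304688), 2.286804437637329) [ 0.63168416 -0.28656196  0.03750189] (np.float32(-83.28825), (np.float32(0.6327085), np.float32(-0.2970756)))
```

```bash
sed -i 's/abs(q\[...,1\])<.073/(q[...,1]<.073)\&(q[...,1]>-.066)/' h.py
python3 - <<'E'
from h import *
p,d=vision.snapshot('top'); halves(p,d,np.array([.5475,.039]),np.radians(5.1))
rows(.5495,.068,.20,102-180)
E
```

```text
n 62 ctr [547.9  76.9] size [12.9 51.5] rectang 14.0 pca ang -78.1 mach [ 3.9 35.3] ztop 0.0662
n 59 ctr [551.8   6. ] size [10.5 50.4] rectang 0.2 pca ang -91.9 mach [  1.1 -35.4] ztop 0.0665
n 57 ctr [486.7  24. ] size [128.   12.3] rectang 86.5 pca ang -92.2 mach [-56.3  27.5] ztop 0.0666
pos [ 0.244  -0.5481  0.2533] yaw 24.0 turn -0.4334 shift [2.696 2.135 0.266] q6 -0.09 F [ 0.4 -0.6 -0.2] w 0.0855 t 1.65
```

drive_tool:
  motion: [0,0,0,-0.0482,0,0,0,-0.0482,0,0,0,-0.0482,0,0,0,-0.0482,0,0,0,-0.0482]
  claw: 0

```text
clock: 2.28
position: [0.244, -0.5481, 0.2533]
ee_rot: [0.831, 0.557, -0.0, -0.0]
wrist_force: [-0.5, -0.4, -0.3]
width: 0.0425
gripper_force: 0.0
```

drive_tool:
  motion: [0,0,0,-0.0482,0,0,0,-0.0482,0,0,0,-0.0482,0,0,0,-0.0482,0.18,0.142,0,0]

```text
clock: 2.9
position: [0.2633, -0.5081, 0.2529]
ee_rot: [0.629, 0.777, -0.0, -0.0]
wrist_force: [1.6, 0.2, 0.7]
width: 0.0428
gripper_force: 0.0
```

drive_tool:
  motion: [0.18,0.142,0,0,0.18,0.142,0,0,0.18,0.142,0,0,0.18,0.142,0,0,0.18,0.142,0,0]

```text
clock: 3.52
position: [0.366, -0.3, 0.2535]
ee_rot: [0.629, 0.778, 0.0, 0.0]
wrist_force: [0.6, -0.2, 0.1]
width: 0.0425
gripper_force: 0.0
```

drive_tool:
  motion: [0.18,0.142,0,0,0.18,0.142,0,0,0.18,0.142,0,0,0.18,0.142,0,0,0.18,0.142,0,0]

```text
clock: 4.15
position: [0.4672, -0.0941, 0.2536]
ee_rot: [0.629, 0.778, 0.0, 0.0]
wrist_force: [0.9, -0.7, -0.6]
width: 0.0427
gripper_force: 0.0
```

drive_tool:
  motion: [0.18,0.142,0.05,0,0.18,0.142,0.05,0,0.18,0.142,0.05,0,0.17,0.142,0.05,0,0,0,0,0]

```text
clock: 4.78
position: [0.548, 0.0696, 0.212]
ee_rot: [0.627, 0.779, -0.0, -0.001]
wrist_force: [-0.3, -0.1, -0.5]
width: 0.0432
gripper_force: 0.0
```

Run:
```python
from h import *
rows(.5495,.068,.077,102)
```

```text
pos [0.548  0.0696 0.212 ] yaw 102.3 turn 0.0015 shift [-0.01   0.005  0.675] q6 -0.18 F [-0.3 -0.1 -0.5] w 0.0432 t 4.775
```

drive_tool:
  motion: [-0.01,0.005,0.15,0,0,0,0.15,0,0,0,0.15,0,0,0,0.13,0,0,0,0.095,0]

```text
clock: 5.4
position: [0.5489, 0.0645, 0.0773]
ee_rot: [0.629, 0.777, -0.0, -0.0]
wrist_force: [0.2, 0.4, 0.2]
width: 0.0427
gripper_force: 0.0
```

drive_tool:
  motion: [0,0,0,0,0,0,0,0,0,0,0,0,0,0,0,0]
  claw: -1

```text
clock: 5.9
position: [0.55, 0.0654, 0.0792]
ee_rot: [0.629, 0.778, 0.001, 0.001]
wrist_force: [0.4, 0.7, -0.5]
width: 0.0119
gripper_force: 60.9
```

drive_tool:
  motion: [0,0,-0.1,0,0,0,-0.2,0,0,0,-0.2,0,0,0,-0.1,0]

```text
clock: 6.4
position: [0.5509, 0.0654, 0.2026]
ee_rot: [0.629, 0.778, 0.002, 0.002]
wrist_force: [0.7, 0.3, 0.0]
width: 0.0117
gripper_force: 60.9
```

Run:
```python
from h import *
p,d=snap('top')
rows(.628,-.325,.20,92.3)
```

```text
pos [0.5516 0.0655 0.2043] yaw 102.1 turn 0.0544 shift [-1.966  0.303  0.022] q6 -0.19 F [1.4 0.4 1.9] w 0.0117 t 6.45
```

drive_tool:
  motion: [0,0,0,0.0544,-0.214,0.033,0,0,-0.214,0.033,0,0,-0.214,0.033,0,0,-0.214,0.033,0,0]

```text
clock: 7.08
position: [0.5821, -0.1058, 0.1971]
ee_rot: [0.693, 0.721, -0.0, -0.001]
wrist_force: [0.6, 0.3, 0.2]
width: 0.0113
gripper_force: 60.9
```

drive_tool:
  motion: [-0.214,0.033,0,0,-0.214,0.033,0,0,-0.214,0.033,0,0,-0.214,0.033,0,0,-0.214,0.033,0,0]

```text
clock: 7.7
position: [0.6238, -0.3182, 0.1968]
ee_rot: [0.693, 0.721, -0.0, -0.001]
wrist_force: [0.7, 1.0, -0.6]
width: 0.0116
gripper_force: 60.9
```

drive_tool:
  motion: [0,0,0.2,0,0,0,0.2,0,0,0,0.2,0,0,0,0.15,0,0,0,0.06,0]

```text
clock: 8.32
position: [0.6219, -0.3158, 0.0322]
ee_rot: [0.693, 0.721, -0.001, -0.003]
wrist_force: [0.2, -0.1, -0.4]
width: 0.0117
gripper_force: 61.0
```

Run:
```python
from h import *
rows(.628,-.318,.036,92.3)
snap('top','d1',(200,130,380,265),4)
```

```text
pos [ 0.6219 -0.3158  0.0322] yaw 92.3 turn -0.0001 shift [-0.012  0.03  -0.019] q6 -0.58 F [ 0.2 -0.1 -0.4] w 0.0117 t 8.325
```

View pics/d1.png

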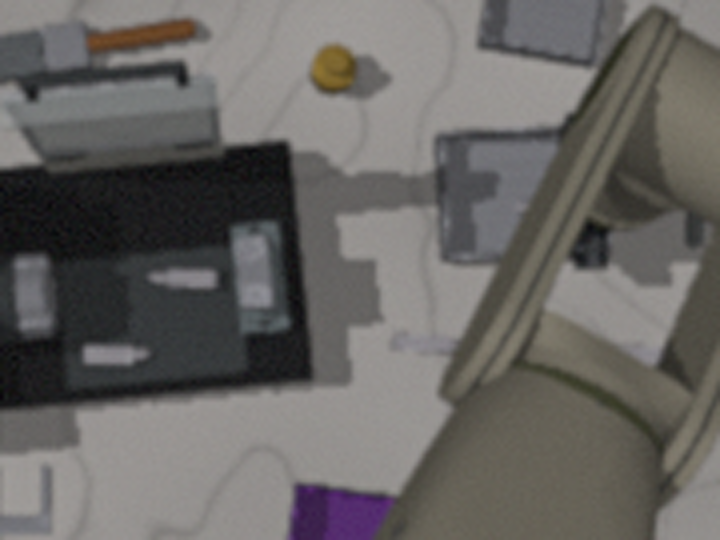

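drive_tool:
  motion: [0,0,0,0,0,0,0,0,0,0,-0.2,0,0,0,-0.25,0,0,0,-0.25,0]
  claw: -0.3

```text
clock: 9.0
position: [0.6243, -0.3173, 0.1789]
ee_rot: [0.693, 0.721, 0.0, 0.001]
wrist_force: [-0.2, -1.3, -0.9]
width: 0.0298
gripper_force: 0.0
```

Run:
```python
from h import *
rows(.5518,.000,.19,88.1)
```

```text
pos [ 0.6243 -0.3173  0.1789] yaw 92.3 turn 0.0233 shift [ 1.574 -0.415 -0.056] q6 -0.58 F [-0.2 -1.3 -0.9] w 0.0298 t 9.0
```

drive_tool:
  motion: [0,0,-0.056,0.0233,0.197,-0.052,0,0,0.197,-0.052,0,0,0.197,-0.052,0,0,0.197,-0.052,0,0]
  claw: 0

```text
clock: 9.62
position: [0.5878, -0.1572, 0.1888]
ee_rot: [0.719, 0.695, 0.001, 0.001]
wrist_force: [0.2, 0.2, -0.0]
width: 0.0425
gripper_force: 0.0
```

drive_tool:
  motion: [0.197,-0.052,0,0,0.197,-0.052,0,0,0.197,-0.052,0,0,0.195,-0.051,0,0,0,0,0,0]

```text
clock: 10.25
position: [0.5516, 0.0026, 0.1888]
ee_rot: [0.718, 0.696, 0.001, 0.001]
wrist_force: [-0.2, -0.1, 0.4]
width: 0.0425
gripper_force: 0.0
```

Run:
```python
from h import *
rows(.5518,.000,.077,88.1)
snap('top')
```

```text
pos [0.5516 0.0026 0.1888] yaw 88.3 turn 0.001 shift [-0.013  0.001  0.559] q6 -0.06 F [-0.2 -0.1  0.4] w 0.0425 t 10.25
```

drive_tool:
  motion: [-0.013,0,0.15,0,0,0,0.15,0,0,0,0.15,0,0,0,0.11,0,0,0,0,0]

```text
clock: 10.92
position: [0.5503, -0.0034, 0.0739]
ee_rot: [0.719, 0.695, -0.001, -0.001]
wrist_force: [-0.2, 0.6, 1.0]
width: 0.0425
gripper_force: 0.0
```

drive_tool:
  motion: [0,0,0,0,0,0,0,0,0,0,0,0,0,0,0,0]
  claw: -1

```text
clock: 11.42
position: [0.553, -0.0028, 0.0775]
ee_rot: [0.719, 0.695, 0.001, 0.001]
wrist_force: [-1.2, -2.1, 7.2]
width: 0.0119
gripper_force: 61.2
```

drive_tool:
  motion: [0,0,-0.1,0,0,0,-0.2,0,0,0,-0.2,0,0,0,-0.1,0]

```text
clock: 11.92
position: [0.5529, -0.0025, 0.1987]
ee_rot: [0.719, 0.695, 0.001, 0.002]
wrist_force: [0.4, 0.4, -0.1]
width: 0.0117
gripper_force: 60.4
```

Run:
```python
from h import *
p,d=snap('top'); halves(p,d,np.array([.5475,.039]),np.radians(5.1))
rows(.655,-.265,.20,92.3)
```

```text
n 59 ctr [489.2  62.9] size [49.9  9.9] rectang 89.5 pca ang -88.6 mach [-55.6  30.1] ztop 0.0657
pos [ 0.5536 -0.0025  0.2005] yaw 88.1 turn -0.0233 shift [-1.332  0.454  0.003] q6 -0.06 F [1.4 1.3 2.4] w 0.012 t 11.975
```

drive_tool:
  motion: [0,0,0,-0.0233,-0.214,0.063,0,0,-0.214,0.063,0,0,-0.214,0.063,0,0,-0.214,0.063,0,0]

```text
clock: 12.6
position: [0.6085, -0.1726, 0.1937]
ee_rot: [0.693, 0.721, -0.0, -0.001]
wrist_force: [0.8, -0.0, -0.6]
width: 0.0116
gripper_force: 60.4
```

drive_tool:
  motion: [-0.214,0.063,0,0,-0.214,0.063,0,0,0,0,0.2,0,0,0,0.2,0,0,0,0.2,0]

```text
clock: 13.22
position: [0.6363, -0.2557, 0.0723]
ee_rot: [0.693, 0.721, -0.0, -0.001]
wrist_force: [-0.6, -0.4, -0.7]
width: 0.012
gripper_force: 60.4
```

drive_tool:
  motion: [0,0,0.15,0,0,0,0.06,0,0,0,0,0]

```text
clock: 13.6
position: [0.637, -0.2557, 0.0328]
ee_rot: [0.693, 0.721, -0.0, -0.001]
wrist_force: [0.2, 0.5, -0.1]
width: 0.0119
gripper_force: 60.4
```

drive_tool:
  motion: [0,0,0,0,0,0,0,0,0,0,-0.2,0,0,0,-0.25,0,0,0,-0.25,0]
  claw: -0.3

```text
clock: 14.22
position: [0.6372, -0.2559, 0.1751]
ee_rot: [0.693, 0.721, -0.0, 0.0]
wrist_force: [1.3, 0.7, -0.2]
width: 0.03
gripper_force: 0.0
```

Run:
```python
from h import *
rows(.4892,.0685,.19,91.4)
```

```text
pos [ 0.6372 -0.2559  0.1751] yaw 92.3 turn 0.0049 shift [ 1.64  -0.7   -0.075] q6 -0.5 F [ 1.3  0.7 -0.2] w 0.03 t 14.225
```

drive_tool:
  motion: [0,0,-0.075,0.0049,0.205,-0.0875,0,0,0.205,-0.0875,0,0,0.205,-0.0875,0,0,0.205,-0.0875,0,0]

```text
clock: 14.85
position: [0.5622, -0.0924, 0.1877]
ee_rot: [0.699, 0.716, -0.0, -0.0]
wrist_force: [0.2, 0.6, 0.7]
width: 0.0298
gripper_force: 0.0
```

drive_tool:
  motion: [0.205,-0.0875,0,0,0.205,-0.0875,0,0,0.205,-0.0875,0,0,0.205,-0.0875,0,0,0,0,0,0]

```text
clock: 15.48
position: [0.4879, 0.0708, 0.1879]
ee_rot: [0.697, 0.717, -0.0, -0.001]
wrist_force: [0.5, -0.2, -0.4]
width: 0.0298
gripper_force: 0.0
```

Run:
```python
from h import *
rows(.4892,.0685,.079,91.4)
```

```text
pos [0.4879 0.0708 0.1879] yaw 91.6 turn 0.0011 shift [-0.011  0.006  0.544] q6 0.01 F [ 0.5 -0.2 -0.4] w 0.0298 t 15.475
```

drive_tool:
  motion: [-0.011,0.006,0.15,0,0,0,0.15,0,0,0,0.15,0,0,0,0.092,0,0,0,0,0]

```text
clock: 16.1
position: [0.4894, 0.0658, 0.0785]
ee_rot: [0.699, 0.716, -0.001, -0.001]
wrist_force: [0.2, 0.4, 0.2]
width: 0.0296
gripper_force: 0.0
```

drive_tool:
  motion: [0,0,0,0,0,0,0,0,0,0,0,0,0,0,0,0]
  claw: -1

```text
clock: 16.6
position: [0.4916, 0.0664, 0.0813]
ee_rot: [0.698, 0.716, 0.001, 0.001]
wrist_force: [-0.5, -1.2, 6.2]
width: 0.0115
gripper_force: 59.4
```

drive_tool:
  motion: [0,0,-0.1,0,0,0,-0.2,0,0,0,-0.2,0,0,0,-0.1,0]

```text
clock: 17.1
position: [0.4916, 0.0665, 0.2029]
ee_rot: [0.698, 0.716, 0.001, 0.001]
wrist_force: [-0.5, -0.7, -0.9]
width: 0.0114
gripper_force: 58.6
```

Run:
```python
from h import *
p,d=snap('top'); halves(p,d,np.array([.5475,.039]),np.radians(5.1))
rows(.600,-.262,.20,92.3)
```

```text
pos [0.4925 0.0665 0.205 ] yaw 91.4 turn -0.0049 shift [-1.663  0.471  0.025] q6 0.01 F [ 1.3 -1.1  2. ] w 0.0116 t 17.15
```

drive_tool:
  motion: [0,0,0,-0.0049,-0.208,0.0635,0,0,-0.208,0.0635,0,0,-0.208,0.0635,0,0,-0.208,0.0635,0,0]

```text
clock: 17.77
position: [0.5473, -0.0989, 0.1978]
ee_rot: [0.693, 0.721, -0.001, -0.001]
wrist_force: [0.4, -0.3, -0.0]
width: 0.0117
gripper_force: 58.7
```

drive_tool:
  motion: [-0.208,0.0635,0,0,-0.208,0.0635,0,0,-0.208,0.0635,0,0,-0.207,0.0635,0,0,0,0,0,0]

```text
clock: 18.4
position: [0.6044, -0.2644, 0.1968]
ee_rot: [0.694, 0.72, -0.001, -0.002]
wrist_force: [-0.7, 1.1, -0.8]
width: 0.0116
gripper_force: 58.7
```

drive_tool:
  motion: [0,0,0.2,0,0,0,0.2,0,0,0,0.2,0,0,0,0.13,0,0,0,0,0]

```text
clock: 19.02
position: [0.6022, -0.2595, 0.0493]
ee_rot: [0.693, 0.721, -0.001, -0.004]
wrist_force: [-0.3, -0.2, -0.2]
width: 0.0118
gripper_force: 58.7
```

drive_tool:
  motion: [0,0,0,0,0,0,0,0,0,0,-0.2,0,0,0,-0.25,0,0,0,-0.25,0]
  claw: -0.5

```text
clock: 19.65
position: [0.6057, -0.2621, 0.1972]
ee_rot: [0.693, 0.721, 0.0, 0.001]
wrist_force: [-0.8, -0.7, -0.3]
width: 0.0213
gripper_force: 0.0
```

drive_tool:
  motion: [0.2,-0.15,0,0,0.2,-0.15,0,0,0.2,-0.2,0,0,0.2,-0.2,0,0,0.2,-0.2,0,0]

```text
clock: 20.27
position: [0.4169, -0.0684, 0.1955]
ee_rot: [0.693, 0.721, 0.001, 0.001]
wrist_force: [0.6, 0.6, 2.0]
width: 0.0213
gripper_force: 0.0
```

drive_tool:
  motion: [0.2,-0.1,0,0,0.2,-0.1,0,0]

```text
clock: 20.52
position: [0.3742, 0.01, 0.1956]
ee_rot: [0.693, 0.721, 0.001, 0.001]
wrist_force: [1.2, 0.9, 1.0]
width: 0.0212
gripper_force: 0.0
```

Run:
```python
from h import *
np.set_printoptions(precision=4,suppress=True)
p,d=snap('top','d2',(200,130,380,265),4); halves(p,d,np.array([.5475,.039]),np.radians(5.1))
for e in spotter.pinpoint('top','half0')+spotter.pinpoint('top','specimen'): print(e['p'],e['pixel'],atz('top',e['pixel'],.01))
P=cloud('top',d);u0,v0,u1,v1=285,200,380,245
Q=P[v0:v1,u0:u1]; m=((Q[...,2]>.006)&(Q[...,2]<.03)).astype(np.uint8)
n,l,st,_=cv2.connectedComponentsWithStats(m)
for i in range(1,n):
    if st[i,4]>30: w=Q[l==i]; print(st[i],cv2.minAreaRect((w[:,:2]*1000).astype(np.float32)),w.mean(0),np.percentile(w[:,2],95))
rows(.5,-.3,.1,90)
```

```text
0.59 [340.2, 180.9] [ 0.6198 -0.3185  0.01  ]
0.53 [283.5, 148.4] [ 0.7367 -0.1235  0.01  ]
0.5 [319.8, 179.9] [ 0.6241 -0.2479  0.01  ]
0.61 [333.2, 216.9] [ 0.4953 -0.2907  0.01  ]
[ 13  14  67   7 220] ((494.9710998535156, -282.3912353515625), (227.140869140625, 17.430435180664062), 88.17037200927734) [ 0.4952 -0.2836  0.0135] 0.018408116372272628
pos [0.3745 0.0103 0.1956] yaw 92.5 turn 0.0137 shift [-1.551  0.627  0.478] q6 -0.15 F [0.2 0.7 0.5] w 0.0216 t 20.675
```

View pics/d2.png

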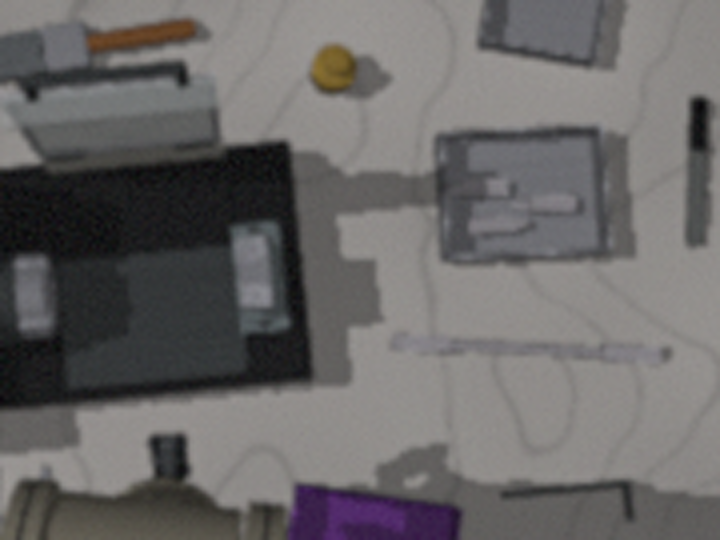

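```bash
cat >> h.py <<'E'
def spec(d,u0=285,v0=200,u1=380,v1=245,z0=.006,z1=.03):
    P=cloud('top',d)[v0:v1,u0:u1]; m=((P[...,2]>z0)&(P[...,2]<z1)).astype(np.uint8)
    n,l,st,_=cv2.connectedComponentsWithStats(m); i=1+st[1:,4].argmax(); w=P[l==i]
    vx,vy,x,y=cv2.fitLine(w[:,:2].astype(np.float32),cv2.DIST_HUBER,0,1e-4,1e-4).ravel()
    D=np.array([vx,vy])*np.sign(vy); t=(w[:,:2]-[x,y])@D
    c=np.array([x,y])+D*(t.min()+t.max())/2
    print('spec centre',c,'ang',np.degrees(np.arctan2(D[1],D[0])),'len',np.ptp(t)); return c,D
E
python3 - <<'E'
from h import *
for k in range(2):
    p,d=snap('top'); c,D=spec(d)
g=c-.1*D; print(g); rows(g[0],g[1],.12,np.degrees(np.arctan2(D[1],D[0])))
E
```

```text
spec centre [ 0.49495132 -0.28451401] ang 86.34348 len 0.2320803671897394
spec centre [ 0.49504758 -0.28216541] ang 86.42287 len 0.2268492780162064
[ 0.48880837 -0.38197058]
pos [0.3752 0.0089 0.1953] yaw 92.3 turn 0.0329 shift [-1.915  0.689  0.377] q6 -0.15 F [-0.  -0.6  0.1] w 0.0213 t 20.775
```

drive_tool:
  motion: [0,0,0,0.0329,-0.213,0.0766,0,0,-0.213,0.0766,0,0,-0.213,0.0766,0,0,-0.213,0.0766,0,0]
  claw: 0

```text
clock: 21.4
position: [0.4253, -0.1679, 0.1944]
ee_rot: [0.73, 0.684, 0.0, 0.0]
wrist_force: [-0.0, -0.2, 1.0]
width: 0.0428
gripper_force: 0.0
```

drive_tool:
  motion: [-0.213,0.0766,0.07,0,-0.213,0.0766,0.07,0,-0.213,0.0766,0.07,0,-0.213,0.0766,0.07,0,-0.213,0.0766,0.07,0]

```text
clock: 22.02
position: [0.4875, -0.3856, 0.1234]
ee_rot: [0.73, 0.684, -0.0, 0.0]
wrist_force: [0.1, -0.6, -0.2]
width: 0.0426
gripper_force: 0.0
```

drive_tool:
  motion: [0,0,0,0,0,0,0,0]

```text
clock: 22.28
position: [0.4871, -0.3831, 0.1237]
ee_rot: [0.73, 0.684, 0.0, -0.0]
wrist_force: [-1.2, 0.4, -0.5]
width: 0.0428
gripper_force: 0.0
```

Run:
```python
from h import *
rows(.4888,-.383,.027,86.4)
```

```text
pos [ 0.4871 -0.3831  0.1237] yaw 86.3 turn -0.0007 shift [0.001 0.008 0.483] q6 -0.68 F [-1.2  0.4 -0.5] w 0.0428 t 22.275
```

drive_tool:
  motion: [0,0.008,0.14,0,0,0,0.14,0,0,0,0.13,0,0,0,0.07,0,0,0,0,0]

```text
clock: 22.9
position: [0.4889, -0.3816, 0.0278]
ee_rot: [0.729, 0.684, -0.0, -0.001]
wrist_force: [0.0, -0.2, -0.2]
width: 0.0425
gripper_force: 0.0
```

drive_tool:
  motion: [0,0,0,0,0,0,0,0,0,0,0,0,0,0,0,0,0,0,0,0]
  claw: -1

```text
clock: 23.52
position: [0.4904, -0.3833, 0.0301]
ee_rot: [0.729, 0.684, 0.0, 0.001]
wrist_force: [0.1, 0.3, 6.3]
width: 0.0117
gripper_force: 59.3
```

Run:
```python
from h import *
p,d=snap('top'); rows(.4888,-.383,.027,86.4)
```

```text
pos [ 0.4904 -0.3833  0.0301] yaw 86.4 turn -0.0002 shift [ 0.001 -0.008  0.015] q6 -0.68 F [-2.   1.5  6.3] w 0.0115 t 23.575
```

drive_tool:
  motion: [0,0,-0.1,0,0,0,-0.15,0,0,0,-0.19,0,0,0,0,-0.0485,0,0,0,0]

```text
clock: 24.2
position: [0.4897, -0.3829, 0.1179]
ee_rot: [0.675, 0.738, -0.0, 0.001]
wrist_force: [-0.3, 0.5, -1.4]
width: 0.0118
gripper_force: 58.6
```

Run:
```python
from h import *
snap('top');rows(.5777,-.2996,.118,95.1)
```

```text
pos [ 0.4893 -0.3825  0.1169] yaw 94.9 turn -0.001 shift [ 0.373  0.477 -0.006] q6 -0.83 F [-0.1  0.4 -1.8] w 0.0116 t 24.25
```

drive_tool:
  motion: [0,0.16,0,-0.001,0,0.16,0,0,0.1,0.157,0,0,0.15,0,-0.006,0,0.11,0,0,0]

```text
clock: 24.88
position: [0.5773, -0.3004, 0.1162]
ee_rot: [0.675, 0.738, -0.0, -0.001]
wrist_force: [-0.0, -0.8, -0.3]
width: 0.0117
gripper_force: 58.8
```

drive_tool:
  motion: [0,0,0,0,0,0,0,0]

```text
clock: 25.12
position: [0.5774, -0.3024, 0.1171]
ee_rot: [0.674, 0.738, -0.0, -0.0]
wrist_force: [0.0, -0.5, -0.9]
width: 0.0117
gripper_force: 58.8
```

Run:
```python
from h import *
np.set_printoptions(precision=4,suppress=True)
rows(.5777,-.2996,.118,95.1)
p,d=snap('top','i1',(220,160,370,260),5); P=cloud('top',d)
Q=P[170:230,255:345]; 
for nm,z0,z1,b in (('spec',.085,.112,(255,280,345)),):
    q=Q[(Q[...,2]>z0)&(Q[...,2]<z1)&(Q[...,1]<-.075)]
    print(len(q)); 
    for y in np.arange(-.29,-.07,.02):
        w=q[abs(q[:,1]-y)<.01]
        if len(w)>2: print(round(y,3),len(w),w.mean(0),np.median(w[:,0]))
t=P[180:222,245:285]; t=t[(t[...,2]>.117)&(t[...,2]<.133)]; print('tail',cv2.minAreaRect((t[:,:2]*1000).astype(np.float32)),t.mean(0))
```

```text
pos [ 0.5774 -0.3024  0.1171] yaw 95.2 turn 0.0005 shift [ 0.014  0.003 -0.005] q6 -0.65 F [ 0.  -0.5 -0.9] w 0.0117 t 25.125
201
-0.27 23 [ 0.5723 -0.2698  0.1   ] 0.5732585916179483
-0.25 17 [ 0.5705 -0.2502  0.0981] 0.5704581092556433
-0.23 17 [ 0.5678 -0.23    0.0981] 0.5675471459393449
-0.21 18 [ 0.5667 -0.2105  0.0972] 0.5676973280149287
-0.19 19 [ 0.565  -0.1895  0.0967] 0.5648986132555205
-0.17 16 [ 0.5623 -0.1687  0.097 ] 0.5620081638681687
-0.15 16 [ 0.5617 -0.1511  0.097 ] 0.561948778105386
-0.13 28 [ 0.5589 -0.1302  0.0992] 0.5589301021831199
-0.11 30 [ 0.5575 -0.1099  0.0997] 0.5574306953037443
-0.09 17 [ 0.5563 -0.0931  0.0991] 0.5560655240676352
tail ((555.9003295898438, -48.85118103027344), (56.13334655761719, 26.176158905029297), 6.554157257080078) [ 0.5552 -0.0487  0.1243]
```

View pics/i1.png

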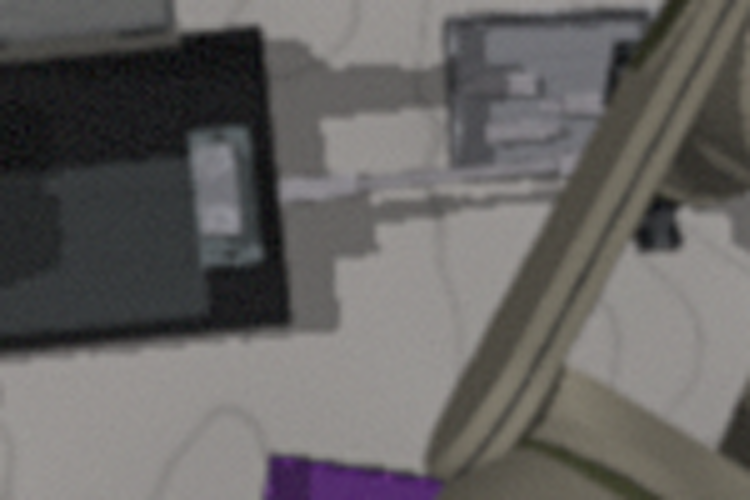

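drive_tool:
  motion: [0,0.016,-0.01,0.0005,0,0,0,0,0.05,0,0,0,0.05,0,0,0,0.05,0,0,0]

```text
clock: 25.8
position: [0.578, -0.2708, 0.1192]
ee_rot: [0.674, 0.738, 0.0, -0.0]
wrist_force: [0.8, 0.6, -1.5]
width: 0.0116
gripper_force: 58.8
```

drive_tool:
  motion: [0.03,0,0,0,0.03,0,0,0,0,0,0,0]

```text
clock: 26.18
position: [0.5771, -0.2595, 0.1193]
ee_rot: [0.674, 0.739, -0.0, -0.0]
wrist_force: [1.1, -1.4, -0.8]
width: 0.012
gripper_force: 58.8
```

Run:
```python
from h import *
rows(.5777,-.2996,.118,95.1);print(arm.read_state()['torque'])
snap('top')
```

```text
pos [ 0.5771 -0.2595  0.1193] yaw 95.2 turn 0.0006 shift [-0.2   -0.015  0.007] q6 -0.59 F [ 1.1 -1.4 -0.8] w 0.012 t 26.175
[-0.09377522  0.04348481  0.0201862 ]
```

drive_tool:
  motion: [0.05,0,0,0,0.05,0,0,0,0.05,0,0,0,0.05,0,0,0,0,0,0,0]

```text
clock: 26.85
position: [0.5734, -0.2191, 0.1193]
ee_rot: [0.674, 0.739, 0.0, -0.0]
wrist_force: [-0.5, -0.5, -0.7]
width: 0.0115
gripper_force: 58.8
```

Run:
```python
from h import *
rows(.5777,-.2996,.118,95.1);print(arm.read_state()['torque'])
```

```text
pos [ 0.5734 -0.2191  0.1193] yaw 95.2 turn 0.0008 shift [-0.403 -0.014  0.006] q6 -0.54 F [-0.5 -0.5 -0.7] w 0.0115 t 26.85
[-0.07702778  0.01846592 -0.0066588 ]
```

Passing through freely. Continue across the bay.

drive_tool:
  motion: [0.06,0,0,0,0.06,0,0,0,0.06,0,0,0,0.06,0,0,0,0.06,0,0,0]

```text
clock: 27.48
position: [0.568, -0.1594, 0.1193]
ee_rot: [0.674, 0.738, 0.0, 0.0]
wrist_force: [-0.7, -0.3, -2.0]
width: 0.0115
gripper_force: 58.8
```

drive_tool:
  motion: [0.06,0,0,0,0.06,0,0,0,0.06,0,0,0,0,0,0,0]

```text
clock: 27.98
position: [0.5647, -0.1235, 0.1193]
ee_rot: [0.674, 0.739, 0.0, -0.0]
wrist_force: [-0.3, 0.3, -1.0]
width: 0.0114
gripper_force: 58.8
```

Run:
```python
from h import *
np.set_printoptions(precision=4,suppress=True)
rows(.5777,-.2996,.118,95.1);print(arm.read_state()['torque'])
p,d=snap('top','i2',(190,150,340,250),5); P=cloud('top',d)
Q=P[180:222,205:260]; q=Q[(Q[...,2]>.08)&(Q[...,2]<.112)]
for y in np.arange(-.03,.12,.01):
    w=q[abs(q[:,1]-y)<.005]
    if len(w)>2: print(round(y,3),len(w),w.mean(0),w[:,2].max())
```

```text
pos [ 0.5647 -0.1235  0.1193] yaw 95.3 turn 0.0008 shift [-0.883 -0.014  0.006] q6 -0.4 F [-0.3  0.3 -1. ] w 0.0114 t 27.975
[-0.0917  0.0116  0.0332]
-0.03 9 [ 0.5534 -0.0297  0.1004] 0.1059609182242176
-0.02 9 [ 0.5535 -0.0201  0.1002] 0.10473298450425261
-0.01 7 [ 0.5513 -0.01    0.1008] 0.10485183041014223
0.0 8 [ 0.5509 -0.0012  0.1005] 0.10301739595704729
0.01 9 [0.5507 0.0089 0.0992] 0.10205294229430328
0.02 9 [0.5497 0.0195 0.1001] 0.10324491286083526
0.03 10 [0.5473 0.0307 0.0996] 0.10346669563924249
0.04 12 [0.5471 0.0414 0.1015] 0.105368333082132
0.05 12 [0.546  0.0503 0.1035] 0.10719711148736155
0.06 15 [0.5447 0.0601 0.1011] 0.10701148772805658
0.07 15 [0.5446 0.0695 0.1032] 0.10818633978862158
0.08 13 [0.5438 0.079  0.1023] 0.10498400311221023
0.09 8 [0.5433 0.0873 0.1023] 0.10514290842781904
0.11 19 [0.5314 0.1135 0.0933] 0.11022469864155338
```

View pics/i2.png

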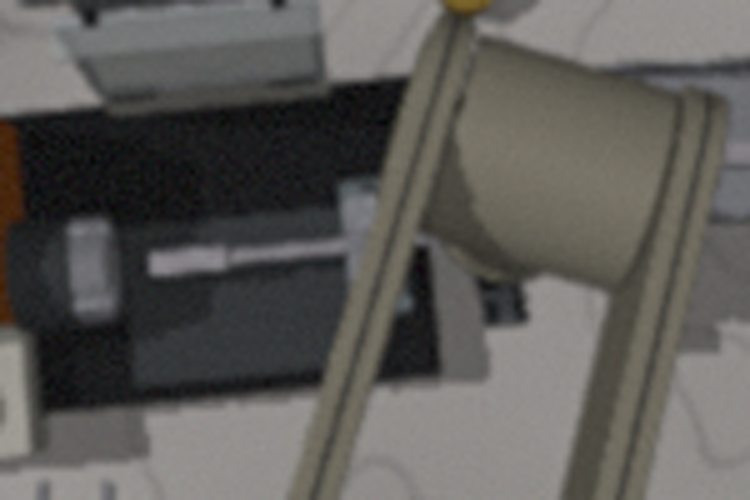

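drive_tool:
  motion: [0.04,0,0,0,0.04,0,0,0,0.025,0,0,0,0.025,0,0,0,0.025,0,0,0]

```text
clock: 28.65
position: [0.5619, -0.0933, 0.1193]
ee_rot: [0.674, 0.738, -0.0, -0.0]
wrist_force: [-0.3, -0.6, -1.5]
width: 0.0119
gripper_force: 58.8
```

drive_tool:
  motion: [0,0,0,0]

```text
clock: 28.78
position: [0.562, -0.0932, 0.1193]
ee_rot: [0.674, 0.739, 0.0, -0.0]
wrist_force: [0.6, -0.5, -1.3]
width: 0.012
gripper_force: 58.8
```

Run:
```python
from h import *
rows(.5777,-.0755,.118,95.1);print(arm.read_state()['torque'])
```

```text
pos [ 0.562  -0.0932  0.1193] yaw 95.2 turn 0.0006 shift [0.081 0.086 0.006] q6 -0.35 F [ 0.6 -0.5 -1.3] w 0.012 t 28.775
[-0.12810867 -0.01766948 -0.00564062]
```

drive_tool:
  motion: [0.02,0,0,0,0.02,0,0,0,0.02,0,0,0,0,0,0,0]

```text
clock: 29.28
position: [0.5608, -0.0813, 0.1193]
ee_rot: [0.674, 0.739, 0.0, -0.0]
wrist_force: [0.0, -0.4, -1.2]
width: 0.0117
gripper_force: 58.8
```

drive_tool:
  motion: [0.01,0,0,0,0.01,0,0,0,0,0,0,0]

```text
clock: 29.65
position: [0.5605, -0.0776, 0.1193]
ee_rot: [0.674, 0.738, -0.0, -0.0]
wrist_force: [-0.1, 0.6, -1.8]
width: 0.0118
gripper_force: 58.8
```

drive_tool:
  motion: [0.008,0,0,0,0,0,0,0]

```text
clock: 29.9
position: [0.5604, -0.0761, 0.1193]
ee_rot: [0.674, 0.738, 0.0, 0.0]
wrist_force: [-0.2, -0.4, -1.0]
width: 0.0117
gripper_force: 58.8
```

drive_tool:
  motion: [0.008,0,0,0,0,0,0,0]

```text
clock: 30.15
position: [0.5605, -0.0758, 0.1197]
ee_rot: [0.675, 0.738, -0.001, 0.001]
wrist_force: [0.5, -6.7, -1.3]
width: 0.0117
gripper_force: 58.8
```

drive_tool:
  motion: [0.008,0,0,0,0,0,0,0]

```text
clock: 30.4
position: [0.5608, -0.0757, 0.1201]
ee_rot: [0.675, 0.738, -0.001, 0.002]
wrist_force: [0.0, -12.7, -0.4]
width: 0.0114
gripper_force: 58.8
```

Run:
```python
from h import *
rows(.5777,-.0755,.118,95.1);print(arm.read_state()['torque'])
```

```text
pos [ 0.5608 -0.0757  0.1201] yaw 95.1 turn 0.0002 shift [-0.007  0.084  0.01 ] q6 -0.31 F [  0.  -12.7  -0.4] w 0.0114 t 30.4
[-2.26676174 -0.13436331  0.04682017]
```

drive_tool:
  motion: [0,0,0.008,0,0,0,0,0]

```text
clock: 30.65
position: [0.5607, -0.0758, 0.1184]
ee_rot: [0.675, 0.738, -0.001, 0.002]
wrist_force: [1.1, -12.5, -0.5]
width: 0.0115
gripper_force: 58.8
```

drive_tool:
  motion: [0,0,0,0,0,0,0,0,0,0,0,0,0,0,0,0]
  claw: 0

```text
clock: 31.15
position: [0.5601, -0.0726, 0.1177]
ee_rot: [0.674, 0.738, 0.0, -0.0]
wrist_force: [-0.2, -0.3, 0.1]
width: 0.043
gripper_force: 0.0
```

drive_tool:
  motion: [0,0,-0.05,0,0,0,-0.15,0,0,0,-0.25,0,0,0,-0.25,0,0,0,-0.2,0]

```text
clock: 31.78
position: [0.5604, -0.0729, 0.3011]
ee_rot: [0.674, 0.738, 0.001, 0.001]
wrist_force: [-0.3, -0.1, 0.8]
width: 0.0426
gripper_force: 0.0
```

drive_tool:
  motion: [0,-0.2,-0.2,0,0,-0.25,-0.2,0,0,-0.25,0,0,0,-0.25,0,0]

```text
clock: 32.28
position: [0.3707, -0.0899, 0.3783]
ee_rot: [0.674, 0.739, 0.0, 0.001]
wrist_force: [-0.3, -1.0, 1.3]
width: 0.0427
gripper_force: 0.0
```

Run:
```python
from h import *
np.set_printoptions(precision=4,suppress=True)
p,d=snap('top','i3',(190,140,340,240),5); P=cloud('top',d)
Q=P[180:222,205:300]; q=Q[(Q[...,2]>.08)&(Q[...,2]<.112)]
for y in list(np.arange(-.11,-.05,.01))+list(np.arange(-.02,.12,.02)):
    w=q[abs(q[:,1]-y)<.005]
    if len(w)>2: print(round(y,3),len(w),w.mean(0),w[:,2].max())
w=q[q[:,1]<-.055]; print('trail end y',w[:,1].min())
t=P[180:222,245:285]; t=t[(t[...,2]>.117)&(t[...,2]<.133)]; print('tail',cv2.minAreaRect((t[:,:2]*1000).astype(np.float32)))
ps,ds=snap('scene')
for n,dd in(('top',d),('scene',ds)):
  for k in('guard_grip','guard_hinge'):
    for e in spotter.pinpoint(n,k)[:2]: print(n,k,e['p'],e['pixel'],atd(n,e['pixel'],dd),atz(n,e['pixel'],.331))
# handle points by height
for n,dd in(('top',d),('scene',ds)):
    C=cloud(n,dd); b=C[(abs(C[...,0]-.67)<.06)&(abs(C[...,1]-.05)<.09)&(C[...,2]>.2)&(C[...,2]<.4)]
    for z in (.22,.25,.28,.31,.325,.335,.345):
        w=b[abs(b[:,2]-z)<.006]
        if len(w): print(n,z,len(w),w.mean(0),w[:,1].min(),w[:,1].max())
rows(.667,.05,.40,95.1)
```

```text
-0.09 8 [ 0.5581 -0.0886  0.1002] 0.10188254540181152
-0.08 13 [ 0.5583 -0.0812  0.1012] 0.10563824444667214
-0.07 15 [ 0.5571 -0.0703  0.1002] 0.10510847433516624
-0.06 8 [ 0.5504 -0.0617  0.0975] 0.10349684040066864
-0.02 9 [ 0.5537 -0.02    0.0983] 0.10530435853025
0.0 9 [ 0.5507 -0.0007  0.0974] 0.09931433987208393
0.02 7 [0.5499 0.0181 0.0982] 0.1004749195685748
0.04 9 [0.5479 0.0411 0.0978] 0.1017482313746012
0.06 9 [0.5449 0.0605 0.0964] 0.09864150636926694
0.08 8 [0.5447 0.0793 0.0975] 0.10035588806500995
0.1 18 [0.542  0.0997 0.101 ] 0.10353260909066297
trail end y -0.09071474128725665
tail ((555.6981201171875, -48.84364700317383), (55.57437515258789, 26.122285842895508), 6.551424980163574)
top guard_grip 0.69 [340.5, 254.1] [ 0.3677 -0.3138  0.0024] [ 0.3974 -0.239   0.331 ]
top guard_grip 0.65 [226.4, 148.6] [0.6669 0.0452 0.337 ] [0.6682 0.0458 0.331 ]
top guard_hinge 0.6 [229.9, 167.2] [0.6504 0.0533 0.1431] [0.6198 0.0369 0.331 ]
scene guard_grip 0.84 [239.4, 163.1] [0.6723 0.0601 0.3299] [0.6732 0.0616 0.331 ]
scene guard_hinge 0.8 [242.8, 197.9] [0.6599 0.057  0.1638]
[... 390 characters left out ...]
22 0.08940693091303101
scene 0.22 49 [0.663  0.0552 0.22  ] -0.019144852418969682 0.11843918764478012
scene 0.25 57 [0.666  0.0505 0.2504] -0.019829152345495427 0.1214999860272381
scene 0.28 55 [0.6682 0.0512 0.2805] -0.021540205405474078 0.12051991412589214
scene 0.31 41 [0.6652 0.0569 0.3073] -0.01593249657743523 0.12019758708302675
scene 0.325 16 [0.6713 0.0681 0.3276] 0.0015175646637903828 0.10565260377076235
scene 0.335 60 [0.6725 0.0519 0.3348] -0.002923742442462185 0.10164347502571758
scene 0.345 5 [0.6747 0.0527 0.34  ] 0.009324078720322593 0.10569405800884746
pos [ 0.3725 -0.0899  0.3772] yaw 95.2 turn 0.0005 shift [ 0.566  1.529 -0.114] q6 -0.46 F [ 0.1  0.2 -0.6] w 0.0428 t 32.575
```

View pics/i3.png

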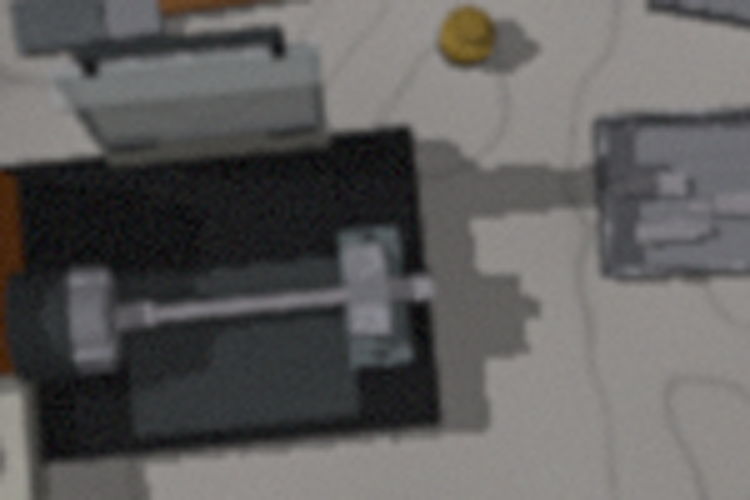

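drive_tool:
  motion: [0,0,-0.2,0,0.115,0.22,-0.015,0,0.115,0.22,0,0,0.115,0.22,0,0,0.115,0.22,0,0]

```text
clock: 33.2
position: [0.5413, 0.0192, 0.4187]
ee_rot: [0.674, 0.739, -0.0, -0.001]
wrist_force: [0.5, 0.3, -0.0]
width: 0.0427
gripper_force: 0.0
```

drive_tool:
  motion: [0.1,0.22,0,0,0,0.22,0,0,0,0.22,0,0,0,0,0,0]

```text
clock: 33.7
position: [0.6713, 0.0504, 0.4131]
ee_rot: [0.674, 0.739, -0.003, -0.003]
wrist_force: [-0.1, -0.2, -0.9]
width: 0.0425
gripper_force: 0.0
```

Run:
```python
from h import *
rows(.669,.0495,.346,95.1)
```

```text
pos [0.6713 0.0504 0.4131] yaw 95.2 turn 0.0008 shift [-0.003 -0.012  0.335] q6 -0.09 F [-0.1 -0.2 -0.9] w 0.0425 t 33.7
```

drive_tool:
  motion: [0,-0.012,0.15,0.0008,0,0,0.12,0,0,0,0.065,0,0,0,0,0]

```text
clock: 34.2
position: [0.6658, 0.0494, 0.3518]
ee_rot: [0.675, 0.738, -0.001, -0.001]
wrist_force: [0.3, 0.4, 0.9]
width: 0.0427
gripper_force: 0.0
```

drive_tool:
  motion: [0,0,0,0,0,0,0,0,0,0,0,0,0,0,0,0]
  claw: -1

```text
clock: 34.7
position: [0.6669, 0.0492, 0.3549]
ee_rot: [0.675, 0.738, 0.001, 0.001]
wrist_force: [0.2, 1.0, 5.7]
width: 0.0055
gripper_force: 58.4
```

Run:
```python
from h import *
rows(.669,.0495,.346,95.1); print(arm.read_state()['gripper_force'])
snap('scene')
```

```text
pos [0.6669 0.0492 0.3549] yaw 95.0 turn -0.0003 shift [0.    0.011 0.045] q6 -0.09 F [0.2 1.  5.7] w 0.0055 t 34.7
58.36945831775665
```

drive_tool:
  motion: [0,0,0,0,0,0,0,0,0,0,0.05,0,0,0,0,0]
  claw: -0.3

```text
clock: 35.25
position: [0.6657, 0.0492, 0.3407]
ee_rot: [0.675, 0.738, -0.001, -0.001]
wrist_force: [0.2, 0.3, 0.1]
width: 0.03
gripper_force: 0.0
```

drive_tool:
  motion: [0,0,0,0,0,0,0,0,0,0,0,0,0,0,0,0]
  claw: -1

```text
clock: 35.75
position: [0.6662, 0.0492, 0.3426]
ee_rot: [0.675, 0.738, -0.0, -0.0]
wrist_force: [0.6, -0.8, -1.9]
width: 0.0072
gripper_force: 58.5
```

Run:
```python
from h import *
rows(.669,.0495,.343,95.1); print(arm.read_state()['gripper_force'])
```

```text
pos [0.6662 0.0492 0.3426] yaw 95.0 turn -0.0003 shift [ 0.     0.014 -0.002] q6 -0.09 F [ 0.6 -0.8 -1.9] w 0.0072 t 35.75
58.469290137290955
```

drive_tool:
  motion: [0,-0.1072,-0.0025,0,0,-0.1068,0.0092,0,0,-0.1052,0.0209,0,0,-0.1022,0.0323,0]

```text
clock: 36.25
position: [0.5822, 0.0418, 0.3305]
ee_rot: [0.675, 0.738, 0.001, 0.001]
wrist_force: [5.7, -0.4, -9.0]
width: 0.0077
gripper_force: 58.4
```

drive_tool:
  motion: [0,0,0,0]

```text
clock: 36.38
position: [0.5813, 0.0417, 0.3305]
ee_rot: [0.675, 0.737, -0.0, -0.0]
wrist_force: [-0.9, 0.6, -3.2]
width: 0.0074
gripper_force: 59.0
```

Run:
```python
from h import *
rows(.6662-.0843*.996,.0492-.0843*.0889,.3426-.0119,95.1); print(arm.read_state()['torque'])
```

```text
pos [0.5813 0.0417 0.3305] yaw 95.0 turn -0.0004 shift [-0.001  0.005 -0.001] q6 -0.1 F [-0.9  0.6 -3.2] w 0.0074 t 36.375
[-0.03994714  0.27200636 -0.00392637]
```

Tracking well; continue.

drive_tool:
  motion: [0,-0.0981,0.0433,0,0,-0.0927,0.0538,0,0,-0.0863,0.0637,0,0,-0.0787,0.0727,0,0,0,0,0]

```text
clock: 37.0
position: [0.5116, 0.0356, 0.2834]
ee_rot: [0.675, 0.737, 0.0, -0.0]
wrist_force: [5.2, 1.1, -6.2]
width: 0.0071
gripper_force: 59.9
```

Run:
```python
from h import *
rows(.5813-.0712*.996,.0417-.0712*.0889,.3305-.0467,95.1); print(arm.read_state()['torque'])
```

```text
pos [0.5116 0.0356 0.2834] yaw 95.0 turn -0.0004 shift [-0.001 -0.006 -0.002] q6 -0.12 F [ 5.2  1.1 -6.2] w 0.0071 t 37.0
[ 0.15503864 -0.96718477 -0.02256413]
```

drive_tool:
  motion: [0,-0.07,0.08,0,0,-0.061,0.088,0,0,-0.051,0.0944,0,0,-0.0402,0.0993,0,0,0,0,0]

```text
clock: 37.62
position: [0.4694, 0.0318, 0.2122]
ee_rot: [0.675, 0.738, 0.002, 0.001]
wrist_force: [9.7, 1.2, -5.8]
width: 0.0068
gripper_force: 58.8
```

Run:
```python
from h import *
rows(.5116-.0444*.996,.0356-.0444*.0889,.2834-.0723,95.1); print(arm.read_state()['torque'])
```

```text
pos [0.4694 0.0318 0.2122] yaw 95.0 turn -0.0003 shift [ 0.    -0.01   0.005] q6 -0.13 F [ 9.7  1.2 -5.8] w 0.0068 t 37.625
[ 0.22321978 -1.58904888  0.0123585 ]
```

drive_tool:
  motion: [0,-0.008,0.053,0,0,-0.006,0.053,0,0,-0.005,0.053,0,0,-0.003,0.053,0,0,0,0.04,0]

```text
clock: 38.25
position: [0.4612, 0.0311, 0.1597]
ee_rot: [0.675, 0.738, -0.002, -0.002]
wrist_force: [-8.0, -0.6, 1.7]
width: 0.0071
gripper_force: 61.1
```

drive_tool:
  motion: [0,0,0.02,0,0,0,0.02,0,0,0,0.02,0,0,0,0,0]

```text
clock: 38.75
position: [0.4612, 0.0309, 0.1521]
ee_rot: [0.675, 0.738, -0.002, -0.001]
wrist_force: [-27.9, -1.4, 37.8]
width: 0.0071
gripper_force: 65.8
```

Run:
```python
from h import *
rows(.4745,.032,.1486,95.1); print(arm.read_state()['torque'])
```

```text
pos [0.4612 0.0309 0.1521] yaw 95.0 turn -0.0003 shift [-0.001  0.067  0.018] q6 -0.13 F [-27.9  -1.4  37.8] w 0.0071 t 38.75
[-0.24524849  4.92805976 -0.10815467]
```

drive_tool:
  motion: [0,-0.01,-0.012,0,0,-0.012,-0.012,0,0,0,0,0]

```text
clock: 39.12
position: [0.4606, 0.0309, 0.1551]
ee_rot: [0.675, 0.737, 0.002, 0.002]
wrist_force: [7.9, 0.5, -0.4]
width: 0.0067
gripper_force: 61.5
```

Run:
```python
from h import *
rows(.4745,.032,.1486,95.1); snap('top')
```

```text
pos [0.4606 0.0309 0.1551] yaw 95.0 turn -0.0004 shift [-0.001  0.07   0.033] q6 -0.13 F [ 7.9  0.5 -0.4] w 0.0067 t 39.125
```

drive_tool:
  motion: [0,0.004,0.01,0,0,0,0,0]

```text
clock: 39.42
position: [0.4607, 0.0309, 0.1526]
ee_rot: [0.675, 0.737, 0.001, 0.001]
wrist_force: [8.1, 0.5, -0.5]
width: 0.0066
gripper_force: 61.6
```

drive_tool:
  motion: [0,0,0,0,0,0,0,0,0,0,0,0]
  claw: -0.5

```text
clock: 39.8
position: [0.4588, 0.0309, 0.1517]
ee_rot: [0.675, 0.738, -0.0, -0.0]
wrist_force: [-0.0, -0.0, -0.3]
width: 0.0211
gripper_force: 0.0
```

drive_tool:
  motion: [0,0,-0.05,0,0,0,-0.15,0,0,0,-0.25,0,0,0,-0.15,0,0,0,0,0]

```text
clock: 40.42
position: [0.4609, 0.0309, 0.2761]
ee_rot: [0.675, 0.738, 0.002, 0.002]
wrist_force: [-0.6, -0.3, -0.4]
width: 0.0212
gripper_force: 0.0
```

Run:
```python
from h import *
np.set_printoptions(precision=4,suppress=True)
p,d=snap('top','g1',(130,140,330,265),4); P=cloud('top',d)
g=P[175:235,200:290]; g=g[(g[...,2]>.128)&(g[...,2]<.16)]; print('guard pts',len(g),g.mean(0)); 
A=np.c_[g[:,:2],np.ones(len(g))]; print(np.linalg.lstsq(A,g[:,2],rcond=None)[0])
ps,ds=snap('scene')
for n,dd in(('top',d),('scene',ds)):
  for k in('guard_grip','start_top'):
    for e in spotter.pinpoint(n,k)[:2]: print(n,k,e['p'],e['pixel'],atd(n,e['pixel'],dd),atz(n,e['pixel'],.1085))
Q=P[215:250,160:200]; r=p[215:250,160:200].astype(int)
s=Q[(Q[...,2]>.1045)&(Q[...,2]<.115)&(r.min(-1)>110)]; print(len(s),s.mean(0),cv2.minEnclosingCircle((s[:,:2]*1000).astype(np.float32)))
rows(.4535,.2145,.2,95)
```

```text
guard pts 1605 [0.5745 0.0447 0.14  ]
[ 0.0142 -0.0179  0.1327]
top guard_grip 0.6 [182.5, 264.1] [0.4148 0.0809 0.669 ] [0.3505 0.206  0.1085]
scene guard_grip 0.75 [281.9, 183.5] [0.4615 0.0344 0.141 ] [ 0.4354 -0.0012  0.1085]
scene start_top 0.25 [211.0, 176.1] [ 0.6039 -0.3427  0.0034] [ 0.6655 -0.2071  0.1085]
0 [nan nan nan] ((0.0, 0.0), 0.0)
pos [0.4585 0.031  0.2707] yaw 95.0 turn 0.0002 shift [0.916 0.055 0.354] q6 -0.13 F [ 0.8  0.8 -0.4] w 0.0211 t 40.725<stdin>:11: RuntimeWarning: Mean of empty slice.
  ret = um.true_divide(
```

View pics/g1.png

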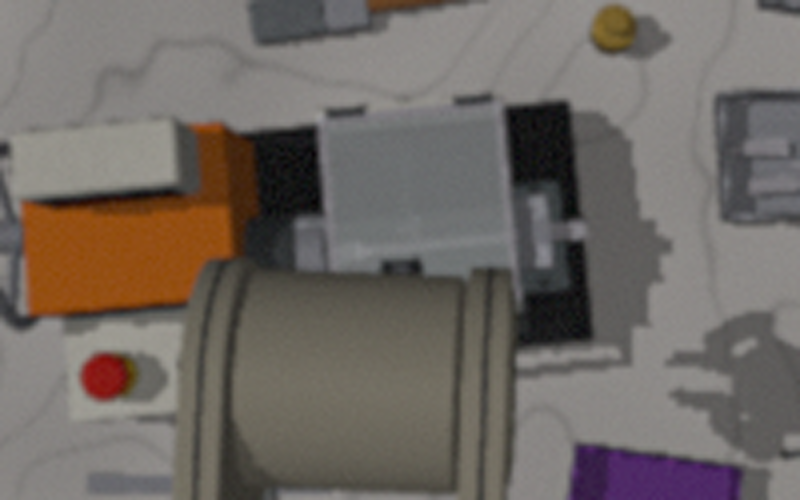

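drive_tool:
  motion: [0.2,0.012,0,0,0.24,0.012,0,0,0.24,0.012,0,0,0.24,0.012,0,0,0,0,0,0]
  claw: -1

```text
clock: 41.35
position: [0.4515, 0.2177, 0.2709]
ee_rot: [0.674, 0.739, -0.001, -0.001]
wrist_force: [0.0, 0.2, 0.0]
width: -0.0003
gripper_force: 0.0
```

Run:
```python
from h import *
print(atz('top',(181,232),.107), atz('top',(181.4,232.7),.107))
p,d=snap('scene')
for e in spotter.pinpoint('scene','start_top')[:2]: print(e)
rows(.455,.215,.135,95)
```

```text
[0.45063371 0.21202605 0.107     ] [0.44841769 0.21073553 0.107     ]
pos [0.452  0.2152 0.2711] yaw 95.1 turn 0.0007 shift [-0.002  0.015  0.681] q6 0.25 F [ 0.7 -0.6  0.1] w -0.0002 t 41.45
```

drive_tool:
  motion: [-0.006,0.004,0.2,0,0,0,0.2,0,0,0,0.18,0,0,0,0.08,0,0,0,0,0]

```text
clock: 42.08
position: [0.453, 0.213, 0.1393]
ee_rot: [0.676, 0.737, -0.001, -0.0]
wrist_force: [-0.3, -0.6, -0.0]
width: -0.0001
gripper_force: 0.0
```

drive_tool:
  motion: [0,0,0.015,0,0,0,0.015,0,0,0,0,0]

```text
clock: 42.45
position: [0.4539, 0.2141, 0.1347]
ee_rot: [0.675, 0.738, 0.0, 0.0]
wrist_force: [-1.1, 0.1, 0.2]
width: -0.0003
gripper_force: 0.0
```

Run:
```python
from h import *
rows(.453,.2135,.122,95)
```

```text
pos [0.4539 0.2141 0.1347] yaw 95.0 turn 0.0003 shift [-0.003 -0.005  0.063] q6 0.25 F [-1.1  0.1  0.2] w -0.0003 t 42.45
```

drive_tool:
  motion: [0,0,0.015,0,0,0,0.01,0,0,0,0,0]

```text
clock: 42.82
position: [0.4535, 0.214, 0.1291]
ee_rot: [0.675, 0.738, -0.0, -0.0]
wrist_force: [-0.0, -0.4, 1.4]
width: -0.0004
gripper_force: 0.7
```

drive_tool:
  motion: [0,0,0.01,0,0,0,0.01,0,0,0,0,0]

```text
clock: 43.2
position: [0.4536, 0.214, 0.1252]
ee_rot: [0.675, 0.738, 0.0, 0.0]
wrist_force: [-0.4, -0.1, 2.5]
width: 0.0002
gripper_force: 1.8
```

drive_tool:
  motion: [0,0,0.01,0,0,0,0,0]

```text
clock: 43.45
position: [0.4536, 0.214, 0.1232]
ee_rot: [0.675, 0.738, 0.0, 0.0]
wrist_force: [-0.5, 0.1, 4.4]
width: -0.0001
gripper_force: 2.3
```

drive_tool:
  motion: [0,0,0.01,0,0,0,0,0]

```text
clock: 43.7
position: [0.4538, 0.2141, 0.1228]
ee_rot: [0.675, 0.738, 0.0, 0.0]
wrist_force: [-8.0, -2.0, 18.2]
width: 0.0001
gripper_force: 9.1
```

drive_tool:
  motion: [0,0,0.007,0,0,0,0,0]

```text
clock: 43.95
position: [0.4539, 0.2141, 0.1226]
ee_rot: [0.675, 0.738, 0.0, 0.0]
wrist_force: [-13.4, -4.6, 29.0]
width: -0.0
gripper_force: 14.3
```

drive_tool:
  motion: [0,0,-0.03,0,0,0,-0.1,0,0,0,-0.2,0,0,0,-0.25,0,0,0,-0.2,0]

```text
clock: 44.58
position: [0.4536, 0.2139, 0.2773]
ee_rot: [0.675, 0.738, 0.0, 0.0]
wrist_force: [0.2, 0.8, -0.1]
width: 0.0001
gripper_force: 0.0
```

drive_tool:
  motion: [-0.2,-0.1,0,0,-0.25,-0.15,0,0,-0.25,0,0,0,-0.25,0,0,0,-0.25,0,0,0]

```text
clock: 45.2
position: [0.4245, -0.0311, 0.2754]
ee_rot: [0.675, 0.738, 0.0, 0.0]
wrist_force: [1.6, -0.6, 0.4]
width: 0.0001
gripper_force: 0.0
```

drive_tool:
  motion: [-0.25,0,0,0,-0.25,0,0,0,-0.2,0,0,0,0,0,0,0,0,0,0,0]

```text
clock: 45.82
position: [0.4368, -0.1686, 0.2752]
ee_rot: [0.676, 0.737, 0.0, -0.001]
wrist_force: [-0.5, 0.0, 0.3]
width: 0.0003
gripper_force: 0.0
```

Run:
```python
from h import *
np.set_printoptions(precision=4,suppress=True)
p,d=snap('top','f1',(140,130,360,260),3.6); P=cloud('top',d)
g=P[175:235,205:262]; g=g[(g[...,2]>.128)&(g[...,2]<.16)]; A=np.c_[g[:,:2],np.ones(len(g))]; print(len(g),g.mean(0),np.linalg.lstsq(A,g[:,2],rcond=None)[0])
q=P[185:215,255:300]; q=q[(q[...,2]>.085)&(q[...,2]<.112)&(q[...,1]<-.066)]; print('trail',q[:,1].min(),q.mean(0))
rows(.4,0,.2,95)
```

```text
2310 [0.5502 0.0416 0.1406] [-0.0086 -0.0104  0.1457]
trail -0.09063743438151603 [ 0.5578 -0.0791  0.1008]
pos [ 0.437  -0.1682  0.2753] yaw 95.1 turn 0.0004 shift [ 0.854 -0.111  0.377] q6 -0.57 F [ 0.1 -0.2 -0.2] w 0.0002 t 45.875
```

View pics/f1.png

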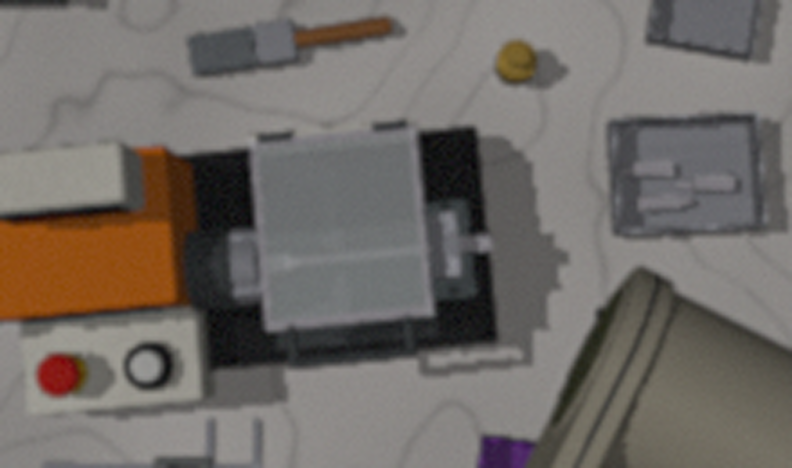

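```bash
python3 -c "
from bench import order; print(order.sign_off())"
```

```text
the job is handed in; nothing more can be done
None
```

The job is done and handed in: the three broken halves I found are in the larger steel dish, the specimen is home and released, the guard was lowered shut, and the start button was pressed right down and let back up. It took about 46 s on the robot's clock; the judge's result was not shown.

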